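Turn the drained flux pot right way up and lid it

TASK

The blue eight-sided pot has drained upside down in the metal tray. Lay it on its side and let go of it, take it again the other way, stand it mouth-up wholly on the round cork mat, then put its blue lid on so that it sits down flat in the mouth. Set the pot down each time rather than dropping it, and leave the other things on the bench where they are.

Things in the scene. Friction and masses are not known exactly. Their poses are not given: they have to be found in the camera images.
- cup: Blue pot, eight-sided prism, open at one end: 60 mm over flats, 65 over corners, 72 tall, walls 4, bottom 5 mm thick, 0.25 kg. Laid on a flat it does not roll. Origin: centre of the open mouth, in the rim plane; z runs from the mouth to the closed bottom (up at the start, down in the end). x is normal to a flat; flats every 45 degrees. Starts on the tray floor.
- lid: Pot lid, 0.12 kg. Origin: centre of its underside, z up: steel plug 44 mm diameter from 0 to 7 mm (goes into the 52 mm wide mouth), blue disc 74 mm diameter from 7 to 13 mm, dark wooden round knob 24 mm diameter from 13 to 39 mm. Starts knob-up on the bench between tray and mat. On the pot its origin lies 7 mm inside the mouth.
- tray: Shallow aluminium tray fixed to the bench, 240 mm (its x) by 320 mm (its y), 24 mm tall with upright 4 mm walls and a 4 mm thick floor. Origin at the centre of its underside, on the bench. It stands on the left or on the right.
- mat: Round cork mat fixed to the bench on the other side from the tray, 150 mm diameter, 6 mm thick. Origin at the centre of its underside; its top is at z = 6 mm.
- jar: Bystander in the tray: upright amber glass jar with black cap, 56 mm diameter, 105 mm tall. Origin at the centre of its underside.
- dish: Bystander in the tray: white ceramic dish, 80 mm diameter, 30 mm tall. Origin at the centre of its underside.
- mandrel: Bystander beside the mat: steel mandrel stand, round foot 70 mm diameter and 16 mm tall, with an upright tapering rod (24 to 16 mm diameter) up to 160 mm. Origin at the centre of its underside.
- block: Bystander beside the mat: dark wooden block, 85 (x) by 60 (y) by 28 mm tall, a small brass ring on it (34 mm with it). Origin at the centre of its underside.
- tin: Bystander beside the mat: closed yellow tin with a steel lid, 70 mm diameter, 57 mm tall. Origin at the centre of its underside.
- pliers: Bystander lying on the bench beyond the lid: pliers with orange handles, 150 mm long along x, 52 mm wide, 14 mm tall. Origin in the middle on the bench.
Mind the look-alikes: they are no part of the job. Leave any purple look-alike of the lid alone. What is shaped like the cup but purple is not meant.

How it is judged:
On the way, in this order (a step that is already met when the one before it is completed fails the run):
1. the pot lies on its side, let go and at rest (angle between cup's own z axis and vertical between 1.42 and 1.72 rad and height (world z) of cup below 0.06 m and contact force between the fingers and cup below 0.05 N and linear speed of cup below 0.02 m/s), for 0.2 s.
2. the pot stands mouth-up, wholly on the cork mat, let go, before the lid goes on (angle between cup's own z axis and vertical above 3.04 rad and horizontal distance between cup and mat below 0.042 m and height (world z) of cup between 0.073 and 0.083 m and contact force between the fingers and cup below 0.05 N and linear speed of cup below 0.02 m/s and distance between lid and cup above 0.04 m), for 0.2 s.
At the end, for the whole second after the job is handed in: The pot stands mouth-up (within 0.1 rad) and wholly on the cork mat (its centre within 42 mm of the mat's, its rim 73 to 83 mm above the bench), its lid lies knob-up in the mouth (plug at least 4 mm inside, within 8 mm of centre, flat within 0.07 rad), and both are at rest (angle between cup's own z axis and vertical above 3.04 rad and horizontal distance between cup and mat below 0.042 m and height (world z) of cup between 0.073 and 0.083 m and z of lid in the frame of cup above 0.004 m and horizontal distance between lid and cup below 0.008 m and angle between lid's own z axis and vertical below 0.07 rad and linear speed of each of cup, lid below 0.02 m/s); the robot touches nothing.
It fails at once if the amber jar or the white dish is disturbed (moved more than 20 mm) (distance of any of jar, dish from where it was at the start of the episode above 0.02 m).
It fails at once if the mandrel stand or the wooden block or the yellow tin is disturbed (moved more than 20 mm) (distance of any of mandrel, block, tin from where it was at the start of the episode above 0.02 m).
It fails at once if the pliers is disturbed (moved more than 20 mm) (distance of pliers from where it was at the start of the episode above 0.02 m).
It fails at once if the pot is dropped (falls free, faster than 0.6 m/s: a drop of about 20 mm or more) (contact force between the fingers and cup below 0.05 N and linear speed of cup above 0.6 m/s).
It also fails if it takes over 72 s, if anything falls off the work surface, if the arm or the gripper's body presses on something with over 40 N, if the wrist force passes 120 N, or if a joint passes its speed limit or range.

ROBOT

A 7-joint arm with a two-finger parallel gripper is mounted at the origin on the work surface. World frame = base frame: x ahead of the robot, y to its left, z up, the work surface at z = 0. Lengths are in m, angles in rad, forces in N, time in s.
With the tool pointing down it reaches from about 0.425 to 0.925 m from the base axis. Payload 6.8 kg.
Tool frame: the origin (TCP) lies between the finger pads; the fingertips stand r.tcp_to_tips ahead of it and the grasp point (between the pads) is the TCP (r.tcp_to_tips is the distance from the TCP to the fingertips, in m); z points along the fingers, y is the line along which they close (so a half turn about z gives the same grasp; the last joint's range is limited). The gripper opens to 85 mm and grips with 20 to 120 N. Pads are 22 mm wide; open, the fingers measure 114 mm over their backs; the gripper's body (76 mm by 85 mm) begins 54 mm behind the grasp point. The pads swing forward as they close: fully open they stand 13 mm farther back than shut.
Start: joints at [-1.289, 0.477, 0.022, 1.555, -0.011, 1.109, -0.083], TCP at [0.257, 0.624, 0.25] pointing down, gripper open.
Joint ranges: [-2.96, 2.96], [-0.34, 2.1], [-1.41, 1.46], [0.24, 2.44], [-1.37, 4.51], [0.17, 1.92], [-2.96, 2.96]. Speed limits (rad/s): [2.39, 2.39, 3.14, 3.14, 3.14, 3.14, 3.14].

INTERFACE

Orientations are given as a rotation vector (axis times angle).
In Python, from bench import r gives the robot as it stands.
- The arm moves only by the tool servo_tool, never from a script. Its argument "commands" is a list of rows, each a list of 2 entries, a list of its own where there are three numbers: the shift along the tool's x, y, z normalised to -1 to 1, where 1 is 250 mm, then the turn, a rotation vector about the tool's x, y, z normalised to -1 to 1, where 1 is 90 degrees. In form: [[[dx, dy, dz], [ax, ay, az]], ...]. A call has 1 to 20 rows; each row is the pose to reach, as a shift and turn from the pose commanded when the call began, along the tool's axes at that moment; what a row does not reach only later rows make up. A row lasts 1/10 s, in which the tool goes at most 50 mm and 8.59 degrees, less where a joint would pass 70% of its speed; a pose out of reach is approached as far as the arm can. A call with a number of a shift or a turn outside -1 to 1 is refused whole. A call with a gripper value outside its range is refused whole. "claw" is the closure, from 0 (fully open) to 1 (shut), set as the call begins (left out, the last holds). The fingers move at their own pace and stop on an object; "squeeze" is the grip in N (left out, the last holds). Time passes only in rows, so rows that repeat a pose let the fingers close. It gives the time, the measured TCP pose, the force, the opening and the grip force at its end, in the units of the state.
- r.get_obs(): the state, without advancing time (a new reading comes with each control period).
- r.grab_frame(name): name is "side" or "top" or "wrist"; returns (picture, depth): 400x640x3 uint8, red, green, blue; 400x640 float32, m along the optical axis (not along the pixel's ray), 0 where there is no reading.
- r.camera_model(name): a dict with "fx", "fy", "cx", "cy" (pixels), "extrinsics" (4x4, takes a point from camera to world coordinates); the wrist camera has in their place "hand_eye" (4x4, takes a point from camera to tool coordinates, whose origin is the TCP and whose axes are the flange's). Camera axes: x right, y down, z forward; pixel columns grow to the right and rows downward; lengths in m; the calibration is good to about 2 mm. The wrist camera is an equidistant fisheye: a pixel r from the principal point sees the ray r / f radians off the axis. A picture is of the moment at which its call begins: read the wrist's pose just before it. camera_model takes no time and is no camera call.
- r.hand_in(): hands the job in; it is judged then, once.
Trained networks look in the newest picture that a camera, given by its name, has taken for a name from the list of things; names that differ only in an ending like _2 or _b are one class to them, and where a whole thing is asked for, a point or a joint stands for the part that bears it (a point fixed in the world has none). Each returns a list of dicts, best first, with "confidence" (0 to 1); they miss things now and then, are a little off and sometimes report something else, mostly with a low value. They report only what shows in the picture. A call takes as long as a camera call. They do not tell look-alikes from the thing itself.
- r.boxes_of(camera, target): "uv" ([column, row] in pixels, amid what is visible of it).
- r.mark_of(camera, target): "uv" ([column, row] in pixels: a listed point, or the origin of a listed thing).
The state is a dict: "clock": time; "joints": joint angles; "qvel": joint speeds; "tau": joint torques, N m; "tcp_pos": TCP position; "orientation": TCP orientation; "contact_force": force on the tool from outside, world axes, zero at the start; "moment": the same for the moment, N m; "grip_width": finger opening in m; "gripper_force": force on a finger pad.
Only numpy, scipy, OpenCV 4.12 (cv2) and the standard library are available. Lean on these libraries where they do the work, as an engineer would, in place of code of your own. Each camera call takes 0.05 s, during which the arm holds its last target. There are 200 camera calls.

## Working session

There is one attempt and no reset: what is moved stays moved. The work goes in short steps, Python scripts to look and compute and a tool call to move; the robot and the scene stay as the last step left them, time stands still between calls to the robot, and variables do not carry over. Pictures are saved under pics/ and viewed, at most 10 in all, crops included, and the job is handed in when it is done.

Besides the shell and the picture viewer there is one more tool, called after ">>>" as a command line: name --argument value ..., lists and objects as JSON in quotes. servo_tool: Moves the arm, as the interface text tells. Scaled input: -1 to 1 covers 250 mm each way for a shift and 90 degrees each way for a turn. Its arguments: {"type":"object","properties":{"commands":{"type":"array"},"claw":{"type":"number"},"squeeze":{"type":"number"}},"required":["commands"]}

```bash
ls; mkdir -p pics; cat > h.py <<'E'
import numpy as np, cv2
from scipy.spatial.transform import Rotation as R
from bench import r
def cloud(name,d):
    m=r.camera_model(name); v,u=np.mgrid[:400,:640]
    p=np.stack([(u-m['cx'])/m['fx']*d,(v-m['cy'])/m['fy']*d,d],-1)
    E=np.array(m['extrinsics']); P=p@E[:3,:3].T+E[:3,3]; P[d==0]=np.nan
    return P
E
python3 - <<'E'
from h import *
o=r.get_obs(); print(o, r.tcp_to_tips)
for n in ['top','side']:
    im,d=r.grab_frame(n); cv2.imwrite(f'pics/{n}0.png',im[...,::-1]); P=cloud(n,d); np.savez(f'{n}0.npz',im=im,P=P)
    print(n,np.array(r.camera_model(n)['extrinsics']).round(3).tolist(),r.camera_model(n)['fx'])
    if n=='top':
      for t in ['cup','lid','tray','mat','jar','dish','mandrel','block','tin','pliers']:
        for b in r.boxes_of(n,t)[:3]:
            u,v=np.round(b['uv']).astype(int); print(t,b['confidence'],u,v,P[v,u].round(3),im[v,u])
E
```

```text
pics
{'clock': 0.0, 'joints': array([-1.2890981 ,  0.47782079,  0.0223616 ,  1.55645977, -0.01151018,
        1.10928967, -0.08308851]), 'qvel': array([-6.73976993e-04,  1.71617589e-03, -7.22898782e-04, -2.29003972e-05,
        1.12068222e-03,  1.39926146e-04, -1.59450907e-03]), 'tau': array([-1.27893032e-03, -5.96455586e+01,  1.60751291e+00, -2.81197983e+01,
        1.23906977e-02,  9.46240383e-03,  1.61713587e-05]), 'tcp_pos': array([0.25631003, 0.62383876, 0.24930872]), 'orientation': array([-6.08367700e-01, -3.08189868e+00,  2.88365749e-03]), 'contact_force': array([-0.25871287,  0.32384335, -0.04134934]), 'moment': array([-0.03655954, -0.01556152, -0.03695287]), 'gripper_force': 0.0, 'grip_width': 0.08519592007230935} 0.019
top [[-0.083, -0.97, 0.228, 0.228], [-0.997, 0.08, -0.023, 0.021], [0.004, -0.229, -0.973, 1.288], [0.0, 0.0, 0.0, 1.0]] 486.8617726263646
cup 0.66 442 220 [ 0.437 -0.325  0.072] [80 74 72]
cup 0.62 420 285 [ 0.28  -0.247  0.074] [83 77 75]
lid 0.93 314 250 [0.392 0.005 0.043] [63 35 22]
lid 0.68 318 198 [ 0.527 -0.016  0.044] [98 57 35]
lid 0.46 167 208 [0.537 0.384 0.028] [93 85 79]
tray 0.69 417 198 [ 0.515 -0.286  0.003] [168 161 148]
mat 0.74 218 218 [0.503 0.254 0.006] [148 104  67]
mat 0.32 395 213 [ 0.477 -0.22   0.011] [172 156 139]
jar 0.71 418 176 [ 0.548 -0.27   0.109] [27 23 27]
dish 0.95 393 215 [ 0.473 -0.214  0.008] [200 182 164]
dish 0.36 443 220 [ 0.436 -0.326  0.078] [79 71 68]
mandrel 0.77 166 206 [0.538 0.381 0.044] [108  98  90]
block 0.63 224 168 [0.635 0.229 0.029] [92 54 29]
tin 0.92 271 217 [0.484 0.109 0.057] [165 153 141]
tin 0.48 443 222 [ 0.432 -0.327  0.073] [79 73 70]
pliers 0.57 305 142 [ 0.702  0.005 -0.003] [93 51 22]
side [[0.999, -0.004, 0.043, 0.432], [-0.037, -0.582, 0.813, -0.855], [0.022, -0.813, -0.581, 0.66], [0.0, 0.0, 0.0, 1.0]] 387.4642764796694
```

View pics/top0.png

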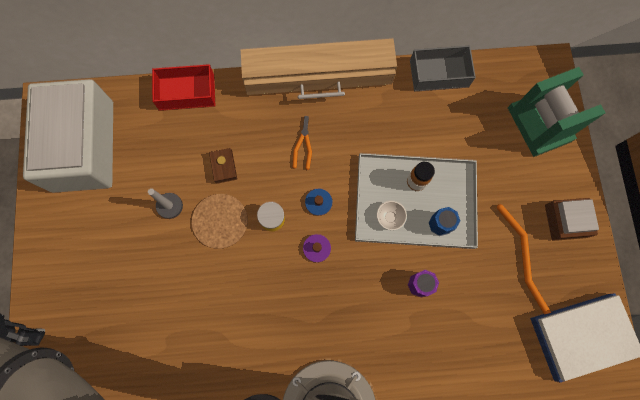

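View pics/side0.png

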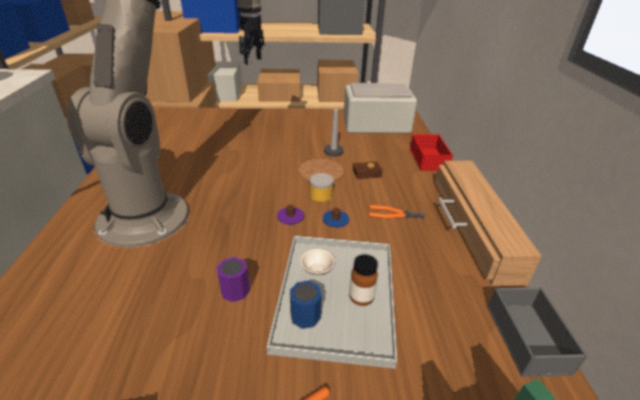

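Two pots show: a blue one in the tray at (445,221) and a purple one at (425,283). There are also two lids: blue at (318,202) and purple at (317,248). The blue pot and blue lid fit the description. I'll confirm with one crop and measure at the same time.

```bash
python3 - <<'E'
from h import *
z=np.load('top0.npz'); im,P=z['im'],z['P']
c=cv2.resize(im[160:300,290:490],(800,560),interpolation=cv2.INTER_CUBIC); cv2.imwrite('pics/crop0.png',c[...,::-1])
hsv=cv2.cvtColor(im,cv2.COLOR_RGB2HSV)
def near(xy,rad,z0,z1): return (np.hypot(P[...,0]-xy[0],P[...,1]-xy[1])<rad)&(P[...,2]>z0)&(P[...,2]<z1)
def rep(n,m):
    q=P[m]; xy=(q[:,:2]*1000).astype(np.float32); cc,rr=cv2.minEnclosingCircle(xy); print(n,len(q),'mean',q.mean(0).round(4),'circ',np.round(cc,1),round(rr,1),'rect',np.round(cv2.minAreaRect(xy),1) if 0 else cv2.minAreaRect(xy),'zmed',np.median(q[:,2]).round(4))
rep('cuptop',near((.437,-.325),.06,.066,.085))
rep('lidknob',near((.527,-.016),.05,.030,.05))
rep('liddisc',near((.527,-.016),.05,.007,.05))
rep('jar',near((.55,-.27),.05,.09,.12))
rep('dish',near((.473,-.214),.055,.02,.04))
rep('block',near((.635,.229),.07,.02,.04))
rep('tin',near((.484,.109),.05,.045,.07))
rep('mandrel',near((.538,.384),.06,.01,.2))
rep('purplecup',near((.28,-.247),.06,.06,.09))
orange=(hsv[...,0]<14)&(hsv[...,1]>200)&(hsv[...,2]>120)&(np.abs(P[...,1])<.1)&(P[...,2]<.05); rep('pliers',orange)
u,v=np.meshgrid(range(640),range(400)); mat=(u>185)&(u<252)&(v>190)&(v<250)&(P[...,2]>.0035)&(P[...,2]<.012); rep('mat',mat)
tr=(u>340)&(u<490)&(v>140)&(v<256)&(hsv[...,1]<70)&(P[...,2]<.04)
rep('tray',tr); rep('traytop',tr&(P[...,2]>.018)&(P[...,2]<.03))
q=P[tr&(P[...,2]>.016)&(P[...,2]<.03)];print(np.percentile(q[:,:2],[1,99],axis=0))
# octagon orientation from contour of top
m=near((.437,-.325),.06,.066,.085).astype(np.uint8)
xy=P[m>0][:,:2]; c0=xy.mean(0)
h=cv2.convexHull((xy*1000).astype(np.float32))[:,0]
# support-width vs angle
for a in range(0,180,9):
    n=np.array([np.cos(np.radians(a)),np.sin(np.radians(a))]); s=h@n; print(a,round(float(s.max()-s.min()),1),end=' | ')
E
```

```text
cuptop 475 mean [ 0.4381 -0.337   0.0753] circ [ 438.6 -338.2] 32.5 rect ((438.5730895996094, -338.18548583984375), (60.00246047973633, 61.27993392944336), 9.679819107055664) zmed 0.0753
lidknob 64 mean [ 0.5242 -0.0173  0.0384] circ [524.9 -17. ] 12.2 rect ((524.402099609375, -17.75856590270996), (22.455303192138672, 22.163419723510742), 42.14373016357422) zmed 0.0386
liddisc 567 mean [ 0.5239 -0.0169  0.0157] circ [527.4 -19.2] 39.9 rect ((524.8536376953125, -17.44562530517578), (72.27252197265625, 71.87798309326172), 12.552192687988281) zmed 0.013
jar 319 mean [ 0.5596 -0.2878  0.1073] circ [ 561.6 -289.1] 25.7 rect ((560.3368530273438, -288.566162109375), (48.46128845214844, 48.70875930786133), 86.00372314453125) zmed 0.1078
dish 334 mean [ 0.4708 -0.2086  0.0285] circ [ 467.4 -205.3] 39.5 rect ((468.6695861816406, -205.8846435546875), (77.85128021240234, 75.55207824707031), 86.35761260986328) zmed 0.0293
block 681 mean [0.6449 0.2331 0.0284] circ [646.1 233.1] 50.4 rect ((646.3804321289062, 233.7734375), (85.39237213134766, 60.25688934326172), 7.390829086303711) zmed 0.0282
tin 
[... 834 characters left out ...]
(176.90150451660156, 159.1814422607422), 85.55966186523438) zmed 0.0064
tray 9324 mean [ 0.5077 -0.2774  0.0065] circ [ 507.  -280.5] 198.6 rect ((507.4305419921875, -280.622314453125), (320.8524475097656, 241.62835693359375), 81.6142578125) zmed 0.004
traytop 937 mean [ 0.4979 -0.2662  0.023 ] circ [ 506.3 -281.4] 198.1 rect ((507.4461975097656, -280.559326171875), (320.5926208496094, 241.7000274658203), 81.64759063720703) zmed 0.0227
[[ 0.36968763 -0.45150448]
 [ 0.6440882  -0.10935405]]
0 62.1 | 9 60.2 | 18 61.9 | 27 63.6 | 36 63.7 | 45 62.3 | 54 60.1 | 63 62.0 | 72 62.7 | 81 62.1 | 90 61.9 | 99 61.2 | 108 63.8 | 117 65.0 | 126 64.7 | 135 63.3 | 144 62.6 | 153 62.6 | 162 63.2 | 171 62.9 |
```

View pics/crop0.png

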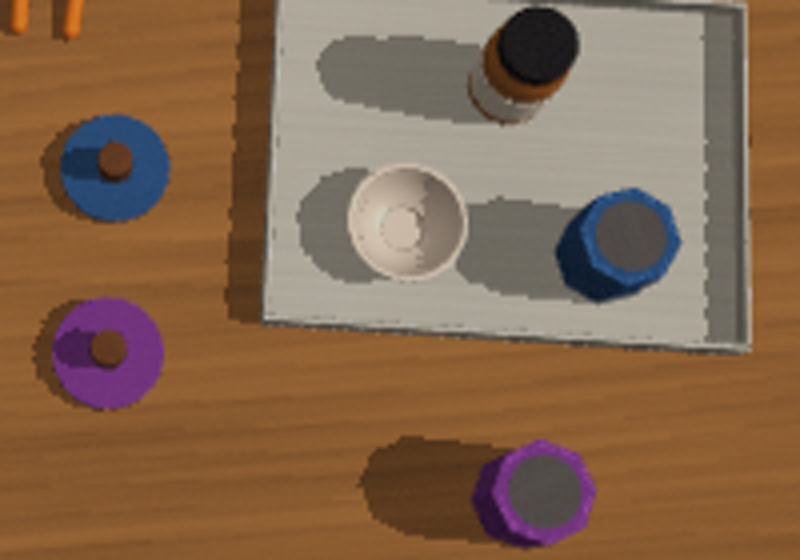

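Crop confirms it: the blue pot is at about (620,240) in the crop and the blue lid at (115,167). The purple ones, at (535,495) and (108,353), are decoys. The positions and sizes match the description, so I'll write a planner helper for servo units.

```bash
cat >> h.py <<'E'
def pose(az,t=0):  # tool y horizontal at azimuth az, tilted t about tool y (deg); t>0: fingers point ccw
    a=np.radians(az); y=np.array([np.cos(a),np.sin(a),0]); z=np.array([0,0,-1.]); x=np.cross(y,z)
    return R.from_matrix(np.stack([x,y,z],1))*R.from_euler('y',t,degrees=True)
def plan(start,wps):
    """start,wps: (x,y,z,az,t); prints rows in tool units from start; start None = measured"""
    if start is None:
        o=r.get_obs(); p0=o['tcp_pos']; R0=R.from_rotvec(o['orientation'])
    else: p0=np.array(start[:3]); R0=pose(*start[3:])
    for w in wps:
        d=R0.inv().apply(np.array(w[:3])-p0)/.25; a=(R0.inv()*pose(*w[3:])).as_rotvec()/(np.pi/2)
        print(w,'->',d.round(3).tolist(),a.round(3).tolist())
E
python3 - <<'E'
from h import *
W=[(.257,.624,.25,67.6,0),(.46,.44,.29,44,0),(.58,.22,.3,21,0),(.57,.0,.3,0,0),(.50,-.2,.28,-20,0),(.4385,-.338,.2,-36,45)]
for i in range(5): plan(W[i],W[i+1:i+2])
E
```

```text
(0.46, 0.44, 0.29, 44, 0) -> [-1.031, -0.371, -0.16] [0.0, 0.0, 0.262]
(0.58, 0.22, 0.3, 21, 0) -> [-0.966, -0.266, -0.04] [0.0, 0.0, 0.256]
(0.57, 0.0, 0.3, 0, 0) -> [-0.807, -0.353, 0.0] [0.0, 0.0, 0.233]
(0.5, -0.2, 0.28, -20, 0) -> [-0.8, -0.28, 0.08] [0.0, 0.0, 0.222]
(0.4385, -0.338, 0.2, -36, 45) -> [-0.603, -0.042, 0.32] [-0.07, 0.497, 0.169]
```

>>> servo_tool --commands '[[[-1, -0.37, -0.16], [0, 0, 0.26]], [[-1, -0.37, -0.16], [0, 0, 0.26]], [[-1, -0.37, -0.16], [0, 0, 0.26]], [[-1, -0.37, -0.16], [0, 0, 0.26]], [[-1, -0.37, -0.16], [0, 0, 0.26]], [[-1, -0.37, -0.16], [0, 0, 0.26]]]' --claw 0 --squeeze 40

```text
clock: 1.2
tcp_pos: [0.4578, 0.4387, 0.2917]
orientation: [1.231, 2.887, 0.001]
contact_force: [0.4, -0.4, -0.3]
grip_width: 0.0854
gripper_force: 0.0
```

>>> servo_tool --commands '[[[-0.97, -0.27, -0.04], [0, 0, 0.26]], [[-0.97, -0.27, -0.04], [0, 0, 0.26]], [[-0.97, -0.27, -0.04], [0, 0, 0.26]], [[-0.97, -0.27, -0.04], [0, 0, 0.26]], [[-0.97, -0.27, -0.04], [0, 0, 0.26]], [[-0.97, -0.27, -0.04], [0, 0, 0.26]]]'

```text
clock: 1.8
tcp_pos: [0.5773, 0.214, 0.3014]
orientation: [1.795, 2.572, -0.001]
contact_force: [0.3, -1.2, 0.5]
grip_width: 0.0853
gripper_force: 0.0
```

>>> servo_tool --commands '[[[-0.8, -0.35, 0], [0, 0, 0.23]], [[-0.8, -0.35, 0], [0, 0, 0.23]], [[-0.8, -0.35, 0], [0, 0, 0.23]], [[-0.8, -0.35, 0], [0, 0, 0.23]], [[-0.8, -0.35, 0], [0, 0, 0.23]]]'

```text
clock: 2.3
tcp_pos: [0.5622, -0.0013, 0.3009]
orientation: [2.225, 2.215, -0.001]
contact_force: [1.0, -0.1, 0.5]
grip_width: 0.0856
gripper_force: 0.0
```

>>> servo_tool --commands '[[[-0.8, -0.28, 0.08], [0, 0, 0.22]], [[-0.8, -0.28, 0.08], [0, 0, 0.22]], [[-0.8, -0.28, 0.08], [0, 0, 0.22]], [[-0.8, -0.28, 0.08], [0, 0, 0.22]], [[-0.8, -0.28, 0.08], [0, 0, 0.22]], [[-0.8, -0.28, 0.08], [0, 0, 0.22]]]'

```text
clock: 2.9
tcp_pos: [0.4925, -0.1975, 0.2805]
orientation: [2.572, 1.803, -0.0]
contact_force: [0.1, 0.9, -0.9]
grip_width: 0.0851
gripper_force: 0.0
```

>>> servo_tool --commands '[[[-0.6, -0.04, 0.32], [-0.07, 0.5, 0.17]], [[-0.6, -0.04, 0.32], [-0.07, 0.5, 0.17]], [[-0.6, -0.04, 0.32], [-0.07, 0.5, 0.17]], [[-0.6, -0.04, 0.32], [-0.07, 0.5, 0.17]], [[-0.6, -0.04, 0.32], [-0.07, 0.5, 0.17]], [[-0.6, -0.04, 0.32], [-0.07, 0.5, 0.17]], [[-0.6, -0.04, 0.32], [-0.07, 0.5, 0.17]], [[-0.6, -0.04, 0.32], [-0.07, 0.5, 0.17]], [[-0.6, -0.04, 0.32], [-0.07, 0.5, 0.17]], [[-0.6, -0.04, 0.32], [-0.07, 0.5, 0.17]]]'

```text
clock: 3.9
tcp_pos: [0.4356, -0.3315, 0.2014]
orientation: [-2.324, -1.198, -0.969]
contact_force: [0.1, 1.0, -0.5]
grip_width: 0.0855
gripper_force: 0.0
```

```bash
python3 - <<'E'
from h import *
plan(None,[(.4385,-.338,.12,-36,45),(.4385,-.338,.052,-36,45)])
E
```

```text
(0.4385, -0.338, 0.12, -36, 45) -> [-0.241, 0.024, 0.219] [-0.004, -0.003, 0.004]
(0.4385, -0.338, 0.052, -36, 45) -> [-0.434, 0.024, 0.411] [-0.004, -0.003, 0.004]
```

>>> servo_tool --commands '[[[-0.24, 0.024, 0.22], [0, 0, 0]], [[-0.24, 0.024, 0.22], [0, 0, 0]], [[-0.24, 0.024, 0.22], [0, 0, 0]], [[-0.34, 0.024, 0.32], [0, 0, 0]], [[-0.38, 0.024, 0.36], [0, 0, 0]], [[-0.41, 0.024, 0.39], [0, 0, 0]], [[-0.434, 0.024, 0.411], [0, 0, 0]], [[-0.434, 0.024, 0.411], [0, 0, 0]], [[-0.434, 0.024, 0.411], [0, 0, 0]]]'

```text
clock: 4.8
tcp_pos: [0.4368, -0.3396, 0.0517]
orientation: [-2.327, -1.191, -0.97]
contact_force: [-0.7, 0.1, 0.2]
grip_width: 0.0855
gripper_force: 0.0
```

```bash
python3 - <<'E'
from h import *
o=r.get_obs();print(o['tcp_pos'],o['contact_force'])
im,d=r.grab_frame('wrist');im2,d2=r.grab_frame('side')
cv2.imwrite('pics/g1.png',np.hstack([cv2.resize(im,(400,250)),im2[200:370,200:472].repeat(1,0)[:, :].copy() if 0 else cv2.resize(im2[220:360,220:444],(400,250))])[...,::-1])
E
```

```text
[ 0.43675285 -0.33956362  0.05166365] [-0.70141893  0.07231853  0.16527309]
```

View pics/g1.png

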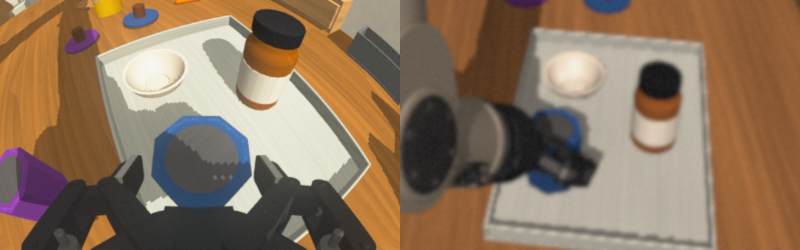

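The wrist view on the left shows the blue pot centred between the fingers at about (200,160), with flats facing the pads. The jar and dish are clear. Closing and lifting now.

>>> servo_tool --commands '[[[0, 0, 0], [0, 0, 0]], [[0, 0, 0], [0, 0, 0]], [[0, 0, 0], [0, 0, 0]], [[0, 0, 0], [0, 0, 0]], [[0, 0, 0], [0, 0, 0]], [[0, 0, 0], [0, 0, 0]], [[0, 0, 0], [0, 0, 0]], [[0, 0, 0], [0, 0, 0]], [[0, 0, 0], [0, 0, 0]], [[0, 0, 0], [0, 0, 0]]]' --claw 1 --squeeze 40

```text
clock: 5.9
tcp_pos: [0.4369, -0.3398, 0.0516]
orientation: [-2.327, -1.191, -0.971]
contact_force: [0.4, -1.7, 5.8]
grip_width: 0.0594
gripper_force: 43.9
```

```bash
python3 - <<'E'
from h import *
plan(None,[(.437,-.339,.1,-36,45),(.437,-.339,.25,-36,45)])
W=[(.437,-.339,.25,-36,45),(.50,-.2,.28,-20,0),(.57,.0,.3,0,0),(.56,.23,.3,21,0),(.45,.38,.28,41,-20),(.34,.42,.2,51,-45)]
for i in range(5): plan(W[i],W[i+1:i+2])
E
```

```text
(0.437, -0.339, 0.1, -36, 45) -> [0.14, -0.002, -0.134] [-0.002, -0.003, 0.002]
(0.437, -0.339, 0.25, -36, 45) -> [0.566, -0.002, -0.556] [-0.002, -0.003, 0.002]
(0.5, -0.2, 0.28, -20, 0) -> [0.508, -0.123, 0.338] [0.07, -0.497, -0.169]
(0.57, 0.0, 0.3, 0, 0) -> [0.848, -0.011, -0.08] [0.0, 0.0, -0.222]
(0.56, 0.23, 0.3, 21, 0) -> [0.92, -0.04, 0.0] [0.0, 0.0, -0.233]
(0.45, 0.38, 0.28, 41, -20) -> [0.718, -0.196, 0.08] [-0.039, -0.22, -0.22]
(0.34, 0.42, 0.2, 51, -45) -> [0.494, -0.227, 0.161] [-0.06, -0.277, -0.094]
```

>>> servo_tool --commands '[[[0.07, 0, -0.07], [0, 0, 0]], [[0.14, 0, -0.14], [0, 0, 0]], [[0.26, 0, -0.26], [0, 0, 0]], [[0.38, 0, -0.38], [0, 0, 0]], [[0.5, 0, -0.5], [0, 0, 0]], [[0.56, 0, -0.56], [0, 0, 0]], [[0.56, 0, -0.56], [0, 0, 0]]]'

```text
clock: 6.6
tcp_pos: [0.4364, -0.3412, 0.2511]
orientation: [-2.329, -1.195, -0.972]
contact_force: [-0.2, 0.7, -4.4]
grip_width: 0.0594
gripper_force: 44.5
```

>>> servo_tool --commands '[[[0.2, -0.05, 0.13], [0.03, -0.2, -0.07]], [[0.5, -0.12, 0.34], [0.07, -0.5, -0.17]], [[0.5, -0.12, 0.34], [0.07, -0.5, -0.17]], [[0.5, -0.12, 0.34], [0.07, -0.5, -0.17]], [[0.5, -0.12, 0.34], [0.07, -0.5, -0.17]], [[0.5, -0.12, 0.34], [0.07, -0.5, -0.17]], [[0.5, -0.12, 0.34], [0.07, -0.5, -0.17]]]'

```text
clock: 7.3
tcp_pos: [0.4994, -0.1977, 0.2758]
orientation: [-2.557, -1.82, 0.005]
contact_force: [-0.0, 0.2, -3.2]
grip_width: 0.0593
gripper_force: 44.4
```

>>> servo_tool --commands '[[[0.85, 0, -0.08], [0, 0, -0.22]], [[0.85, 0, -0.08], [0, 0, -0.22]], [[0.85, 0, -0.08], [0, 0, -0.22]], [[0.85, 0, -0.08], [0, 0, -0.22]], [[0.85, 0, -0.08], [0, 0, -0.22]]]'

```text
clock: 7.8
tcp_pos: [0.5704, 0.0039, 0.2963]
orientation: [-2.208, -2.228, -0.003]
contact_force: [0.2, 0.0, -3.3]
grip_width: 0.0593
gripper_force: 44.4
```

>>> servo_tool --commands '[[[0.92, -0.04, 0], [0, 0, -0.23]], [[0.92, -0.04, 0], [0, 0, -0.23]], [[0.92, -0.04, 0], [0, 0, -0.23]], [[0.92, -0.04, 0], [0, 0, -0.23]], [[0.92, -0.04, 0], [0, 0, -0.23]], [[0.92, -0.04, 0], [0, 0, -0.23]]]'

```text
clock: 8.4
tcp_pos: [0.5573, 0.2327, 0.2955]
orientation: [-1.771, -2.588, 0.001]
contact_force: [-0.2, 0.6, -3.9]
grip_width: 0.0597
gripper_force: 44.4
```

>>> servo_tool --commands '[[[0.72, -0.2, 0.08], [-0.04, -0.22, -0.22]], [[0.72, -0.2, 0.08], [-0.04, -0.22, -0.22]], [[0.72, -0.2, 0.08], [-0.04, -0.22, -0.22]], [[0.72, -0.2, 0.08], [-0.04, -0.22, -0.22]], [[0.72, -0.2, 0.08], [-0.04, -0.22, -0.22]], [[0.72, -0.2, 0.08], [-0.04, -0.22, -0.22]]]'

```text
clock: 9.0
tcp_pos: [0.448, 0.3769, 0.2761]
orientation: [1.171, 2.563, -0.21]
contact_force: [1.0, -1.6, -3.0]
grip_width: 0.0595
gripper_force: 44.5
```

>>> servo_tool --commands '[[[0.5, -0.23, 0.16], [-0.06, -0.28, -0.09]], [[0.5, -0.23, 0.16], [-0.06, -0.28, -0.09]], [[0.5, -0.23, 0.16], [-0.06, -0.28, -0.09]], [[0.5, -0.23, 0.16], [-0.06, -0.28, -0.09]], [[0.5, -0.23, 0.16], [-0.06, -0.28, -0.09]], [[0.5, -0.23, 0.16], [-0.06, -0.28, -0.09]]]'

```text
clock: 9.6
tcp_pos: [0.34, 0.4168, 0.198]
orientation: [0.811, 2.233, -0.332]
contact_force: [1.1, 0.1, -2.0]
grip_width: 0.0596
gripper_force: 44.6
```

```bash
python3 - <<'E'
from h import *
o=r.get_obs();print(o['tcp_pos'],o['contact_force'],o['joints'].round(2),o['grip_width'])
print(R.from_rotvec(o['orientation']).as_matrix().round(3))
plan(None,[(.33,.42,.06,51,-45),(.33,.42,.031,51,-45)])
im,d=r.grab_frame('wrist');im2,d2=r.grab_frame('top')
cv2.imwrite('pics/g2.png',np.hstack([cv2.resize(im,(400,250)),cv2.resize(im2[150:390,20:404],(400,250))])[...,::-1])
E
```

```text
[0.34002597 0.41684925 0.19803683] [ 1.08607165  0.06649795 -1.98735388] [-1.51  0.5   0.17  1.91  0.65  1.22 -0.85] 0.0595885032996004
[[-0.538  0.64   0.548]
 [ 0.453  0.768 -0.453]
 [-0.711  0.005 -0.703]]
(0.33, 0.42, 0.06, 51, -45) -> [0.42, -0.019, 0.361] [-0.004, 0.004, -0.009]
(0.33, 0.42, 0.031, 51, -45) -> [0.502, -0.019, 0.442] [-0.004, 0.004, -0.009]
```

View pics/g2.png

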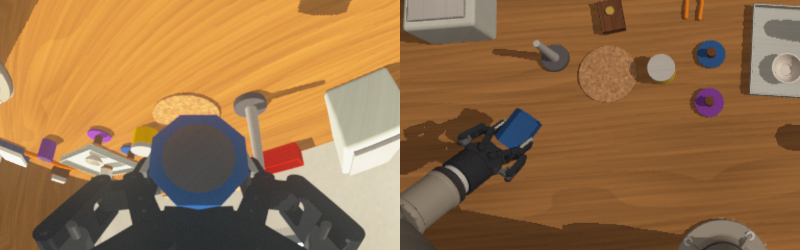

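The wrist view shows the pot horizontal in the grip, at (200,160). The top view shows it at (517,127), clear of the mat and the mandrel. Lowering it gently.

>>> servo_tool --commands '[[[0.15, -0.01, 0.12], [0, 0, 0]], [[0.3, -0.02, 0.25], [0, 0, 0]], [[0.4, -0.02, 0.34], [0, 0, -0.01]], [[0.44, -0.02, 0.38], [0, 0, -0.01]], [[0.46, -0.02, 0.4], [0, 0, -0.01]], [[0.475, -0.02, 0.415], [0, 0, -0.01]], [[0.485, -0.02, 0.425], [0, 0, -0.01]], [[0.485, -0.02, 0.425], [0, 0, -0.01]]]'

```text
clock: 10.5
tcp_pos: [0.3273, 0.4225, 0.0373]
orientation: [0.788, 2.242, -0.335]
contact_force: [-0.1, -0.3, -2.9]
grip_width: 0.0594
gripper_force: 44.4
```

```bash
python3 - <<'E'
from h import *
o=r.get_obs();print(o['tcp_pos'],o['contact_force'])
plan(None,[(*(o['tcp_pos'][:2]),o['tcp_pos'][2]-.004,51,-45)])
im,d=r.grab_frame('top');P=cloud('top',d)
hsv=cv2.cvtColor(im,cv2.COLOR_RGB2HSV); m=(hsv[...,0]>100)&(hsv[...,0]<122)&(hsv[...,1]>150)&(np.hypot(P[...,0]-.33,P[...,1]-.42)<.1)
q=P[m];print(len(q),np.percentile(q[:,2],[1,10,50,90,99]).round(4))
t=q[:,2]>np.median(q[:,2])-.006
A=np.c_[q[t][:,:2],np.ones(t.sum())];c=np.linalg.lstsq(A,q[t][:,2],rcond=None)[0];print('slope',c)
E
```

```text
[0.32730707 0.42253572 0.03733174] [-0.10152147 -0.25148088 -2.91185273]
(np.float64(0.32730706811626165), np.float64(0.42253572354360774), np.float64(0.0333317413618769), 51, -45) -> [0.011, 0.0, 0.011] [-0.001, 0.003, 0.003]
700 [0.0088 0.0484 0.0622 0.0678 0.0704]
slope [0.02359675 0.02408563 0.04590368]
```

>>> servo_tool --commands '[[[0.005, 0, 0.005], [0, 0, 0]], [[0.009, 0, 0.009], [0, 0, 0]], [[0.009, 0, 0.009], [0, 0, 0]]]'

```text
clock: 10.85
tcp_pos: [0.3269, 0.4221, 0.0334]
orientation: [0.787, 2.242, -0.337]
contact_force: [0.3, -0.0, -2.8]
grip_width: 0.059
gripper_force: 44.4
```

>>> servo_tool --commands '[[[0.004, 0, 0.004], [0, 0, 0]], [[0.004, 0, 0.004], [0, 0, 0]], [[0.004, 0, 0.004], [0, 0, 0]]]'

```text
clock: 11.15
tcp_pos: [0.327, 0.4221, 0.0321]
orientation: [0.787, 2.242, -0.337]
contact_force: [-1.1, -0.3, 0.6]
grip_width: 0.0594
gripper_force: 44.8
```

In contact (the weight reading is gone). Releasing, then backing off along the tool axis.

>>> servo_tool --commands '[[[0, 0, 0], [0, 0, 0]], [[0, 0, 0], [0, 0, 0]], [[0, 0, 0], [0, 0, 0]], [[0, 0, 0], [0, 0, 0]], [[0, 0, 0], [0, 0, 0]], [[0, 0, 0], [0, 0, 0]], [[0, 0, 0], [0, 0, 0]], [[0, 0, 0], [0, 0, 0]]]' --claw 0

```text
clock: 11.95
tcp_pos: [0.327, 0.422, 0.032]
orientation: [0.787, 2.242, -0.337]
contact_force: [0.9, 1.2, -0.1]
grip_width: 0.0852
gripper_force: 0.0
```

>>> servo_tool --commands '[[[0, 0, -0.06], [0, 0, 0]], [[0, 0, -0.16], [0, 0, 0]], [[0, 0, -0.32], [0, 0, 0]], [[0, 0, -0.48], [0, 0, 0]], [[0, 0, -0.64], [0, 0, 0]], [[0, 0, -0.8], [0, 0, 0]], [[0, 0, -0.8], [0, 0, 0]]]'

```text
clock: 12.65
tcp_pos: [0.2121, 0.5173, 0.1761]
orientation: [0.784, 2.25, -0.325]
contact_force: [0.2, 0.8, 0.2]
grip_width: 0.0853
gripper_force: 0.0
```

```bash
python3 - <<'E'
from h import *
im,d=r.grab_frame('top');P=cloud('top',d)
hsv=cv2.cvtColor(im,cv2.COLOR_RGB2HSV); m=(hsv[...,0]>100)&(hsv[...,0]<122)&(hsv[...,1]>150)&(np.hypot(P[...,0]-.33,P[...,1]-.42)<.1)
q=P[m];print(len(q),np.percentile(q[:,2],[1,10,50,90,99]).round(4))
t=np.abs(q[:,2]-.06)<.005
A=np.c_[q[t][:,:2],np.ones(t.sum())];print('slope',np.linalg.lstsq(A,q[t][:,2],rcond=None)[0])
print(cv2.minAreaRect((q[t][:,:2]*1000).astype(np.float32)), q[t].mean(0)); 
s=q[:,2]>.015
print('all',cv2.minAreaRect((q[s][:,:2]*1000).astype(np.float32)))
print(r.get_obs()['tcp_pos'])
cv2.imwrite('pics/g3.png',cv2.resize(im[200:340,60:260],(800,560))[...,::-1])
E
```

```text
747 [0.0043 0.041  0.056  0.0617 0.0646]
slope [0.01694648 0.01927004 0.04586161]
((335.9425354003906, 414.03680419921875), (43.900638580322266, 71.36124420166016), 48.418006896972656) [0.33559279 0.41387982 0.05952421]
all ((335.8441162109375, 414.71661376953125), (60.31901550292969, 71.19364929199219), 51.187744140625)
[0.21412142 0.51479911 0.17451341]
```

View pics/g3.png

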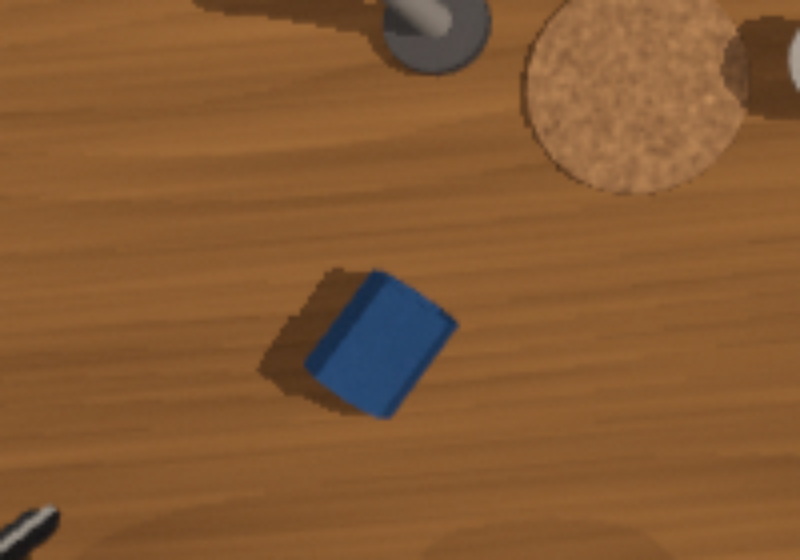

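The pot lies on a flat at crop (382,345), world centre (0.336, 0.415). Its axis is at 141°, with the mouth toward the mat and 12 mm short of the earlier grip point, as expected. Now I'll regrasp from the other tilt.

```bash
python3 - <<'E'
from h import *
plan(None,[(.33,.42,.27,51.2,0)])
plan((.33,.42,.27,51.2,0),[(.41,.354,.123,51.2,45)])
plan((.41,.354,.123,51.2,45),[(.339,.412,.031,51.2,45)])
E
```

```text
(0.33, 0.42, 0.27, 51.2, 0) -> [-0.693, -0.008, 0.154] [-0.001, 0.5, 0.003]
(0.41, 0.354, 0.123, 51.2, 45) -> [-0.415, -0.005, 0.588] [0.0, 0.5, 0.0]
(0.339, 0.412, 0.031, 51.2, 45) -> [-0.001, 0.003, 0.52] [0.0, 0.0, 0.0]
```

>>> servo_tool --commands '[[[-0.3, 0, -0.1], [0, 0.1, 0]], [[-0.5, 0, 0], [0, 0.2, 0]], [[-0.69, -0.01, 0.15], [0, 0.5, 0]], [[-0.69, -0.01, 0.15], [0, 0.5, 0]], [[-0.69, -0.01, 0.15], [0, 0.5, 0]], [[-0.69, -0.01, 0.15], [0, 0.5, 0]], [[-0.69, -0.01, 0.15], [0, 0.5, 0]], [[-0.69, -0.01, 0.15], [0, 0.5, 0]]]'

```text
clock: 13.5
tcp_pos: [0.3304, 0.417, 0.2682]
orientation: [1.043, 2.96, -0.015]
contact_force: [-0.5, 0.1, -0.8]
grip_width: 0.0855
gripper_force: 0.0
```

>>> servo_tool --commands '[[[-0.2, 0, 0], [0, 0.1, 0]], [[-0.415, 0, 0.1], [0, 0.2, 0]], [[-0.415, 0, 0.25], [0, 0.3, 0]], [[-0.415, 0, 0.4], [0, 0.4, 0]], [[-0.415, 0, 0.5], [0, 0.5, 0]], [[-0.415, 0, 0.58], [0, 0.5, 0]], [[-0.415, 0, 0.58], [0, 0.5, 0]], [[-0.415, 0, 0.58], [0, 0.5, 0]]]'

```text
clock: 14.3
tcp_pos: [0.4104, 0.3523, 0.124]
orientation: [-0.794, -2.249, -0.315]
contact_force: [0.1, 0.4, 0.6]
grip_width: 0.0854
gripper_force: 0.0
```

```bash
python3 - <<'E'
from h import *
o=r.get_obs();print(o['tcp_pos'],R.from_rotvec(o['orientation']).as_matrix().round(3),o['joints'].round(2))
plan(None,[(.339,.412,.031,51.2,45)])
E
```

```text
[0.41044928 0.35231905 0.12400284] [[-0.551  0.625 -0.553]
 [ 0.449  0.781  0.435]
 [ 0.703 -0.009 -0.711]] [-0.45  0.65 -0.01  1.83 -0.75  1.18  0.91]
(0.339, 0.412, 0.031, 51.2, 45) -> [0.003, 0.011, 0.526] [-0.005, 0.004, -0.003]
```

>>> servo_tool --commands '[[[0, 0.01, 0.15], [0, 0, 0]], [[0, 0.01, 0.28], [0, 0, 0]], [[0, 0.01, 0.38], [0, 0, 0]], [[0, 0.01, 0.46], [0, 0, 0]], [[0.003, 0.01, 0.52], [0, 0, 0]], [[0.003, 0.01, 0.525], [0, 0, 0]], [[0.003, 0.01, 0.525], [0, 0, 0]]]'

```text
clock: 15.0
tcp_pos: [0.3407, 0.412, 0.0329]
orientation: [-0.793, -2.251, -0.32]
contact_force: [0.9, 0.1, -0.2]
grip_width: 0.0853
gripper_force: 0.0
```

>>> servo_tool --commands '[[[0, 0, 0], [0, 0, 0]], [[0, 0, 0], [0, 0, 0]], [[0, 0, 0], [0, 0, 0]], [[0, 0, 0], [0, 0, 0]], [[0, 0, 0], [0, 0, 0]], [[0, 0, 0], [0, 0, 0]], [[0, 0, 0], [0, 0, 0]], [[0, 0, 0], [0, 0, 0]], [[0, 0, 0], [0, 0, 0]], [[0, 0, 0], [0, 0, 0]]]' --claw 1

```text
clock: 16.0
tcp_pos: [0.3419, 0.4108, 0.0324]
orientation: [-0.797, -2.249, -0.321]
contact_force: [0.9, -3.2, 6.0]
grip_width: 0.0597
gripper_force: 43.5
```

>>> servo_tool --commands '[[[0.05, 0, -0.05], [0, 0, 0]], [[0.15, 0, -0.15], [0, 0, 0]], [[0.28, 0, -0.28], [0, 0, 0]], [[0.42, 0, -0.42], [0, 0, 0]], [[0.5, 0, -0.5], [0, 0, 0]], [[0.5, 0, -0.5], [0, 0, 0]]]'

```text
clock: 16.6
tcp_pos: [0.3426, 0.4134, 0.2122]
orientation: [-0.795, -2.253, -0.327]
contact_force: [-0.2, 0.1, -3.1]
grip_width: 0.0594
gripper_force: 44.4
```

```bash
python3 - <<'E'
from h import *
o=r.get_obs();print(o['tcp_pos'],o['grip_width'])
plan(None,[(.36,.37,.21,46,0)])
plan((.36,.37,.21,46,0),[(.49,.25,.2,30,-45)])
E
```

```text
[0.34256535 0.41335942 0.21220007] 0.05936412653227012
(0.36, 0.37, 0.21, 46, 0) -> [-0.122, -0.091, -0.108] [-0.021, -0.494, 0.054]
(0.49, 0.25, 0.2, 30, -45) -> [-0.707, 0.016, 0.04] [0.07, -0.497, 0.169]
```

>>> servo_tool --commands '[[[-0.12, -0.09, -0.11], [-0.02, -0.49, 0.05]], [[-0.12, -0.09, -0.11], [-0.02, -0.49, 0.05]], [[-0.12, -0.09, -0.11], [-0.02, -0.49, 0.05]], [[-0.12, -0.09, -0.11], [-0.02, -0.49, 0.05]], [[-0.12, -0.09, -0.11], [-0.02, -0.49, 0.05]], [[-0.12, -0.09, -0.11], [-0.02, -0.49, 0.05]], [[-0.12, -0.09, -0.11], [-0.02, -0.49, 0.05]]]'

```text
clock: 17.3
tcp_pos: [0.3559, 0.3701, 0.2056]
orientation: [-1.154, -2.909, 0.01]
contact_force: [0.3, -1.1, -3.2]
grip_width: 0.0595
gripper_force: 45.1
```

>>> servo_tool --commands '[[[-0.7, 0, 0.04], [0.07, -0.5, 0.17]], [[-0.7, 0, 0.04], [0.07, -0.5, 0.17]], [[-0.7, 0, 0.04], [0.07, -0.5, 0.17]], [[-0.7, 0, 0.04], [0.07, -0.5, 0.17]], [[-0.7, 0, 0.04], [0.07, -0.5, 0.17]], [[-0.7, 0, 0.04], [0.07, -0.5, 0.17]], [[-0.7, 0, 0.04], [0.07, -0.5, 0.17]], [[-0.7, 0, 0.04], [0.07, -0.5, 0.17]]]'

```text
clock: 18.1
tcp_pos: [0.4849, 0.2478, 0.1945]
orientation: [1.2, 2.101, -0.509]
contact_force: [-0.2, -0.5, -3.3]
grip_width: 0.0594
gripper_force: 45.1
```

```bash
python3 - <<'E'
from h import *
o=r.get_obs();print(o['tcp_pos'],R.from_rotvec(o['orientation']).as_matrix().round(3),o['contact_force'])
plan(None,[(.484,.247,.1,30,-45),(.484,.247,.053,30,-45)])
im,d=r.grab_frame('wrist');im2,d2=r.grab_frame('top');P=cloud('top',d2)
cv2.imwrite('pics/g4.png',np.hstack([cv2.resize(im,(400,250)),cv2.resize(im2[120:320,100:420],(400,250))])[...,::-1])
hsv=cv2.cvtColor(im2,cv2.COLOR_RGB2HSV); m=(hsv[...,0]>100)&(hsv[...,0]<122)&(hsv[...,1]>150)&(np.hypot(P[...,0]-.49,P[...,1]-.25)<.09)
q=P[m];print(len(q),np.percentile(q[:,2],[1,10,50,90,99]).round(4))
t=q[:,2]>np.percentile(q[:,2],99)-.008
A=np.c_[q[t][:,:2],np.ones(t.sum())];print('rim slope',np.linalg.lstsq(A,q[t][:,2],rcond=None)[0],t.sum(),q[t].mean(0))
E
```

```text
[0.48488165 0.24775213 0.19448109] [[-0.364  0.864  0.349]
 [ 0.608  0.504 -0.613]
 [-0.705 -0.011 -0.709]] [-0.22410766 -0.53915331 -3.3426746 ]
(0.484, 0.247, 0.1, 30, -45) -> [0.266, -0.0, 0.269] [-0.003, -0.002, 0.007]
(0.484, 0.247, 0.053, 30, -45) -> [0.398, 0.002, 0.402] [-0.003, -0.002, 0.007]
626 [0.1524 0.1556 0.1862 0.2237 0.2266]
rim slope [-0.00841487 -0.00036518  0.22752041] 152 [0.48520825 0.24489811 0.22334802]
```

View pics/g4.png

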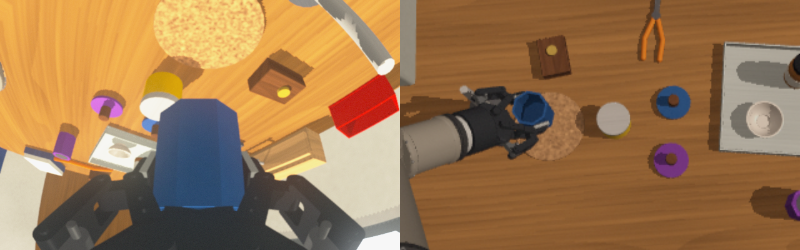

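Wrist view: pot mouth-up in the grip, at (200,150). Top view: over the mat at (532,110), with the mandrel at (465,90) just outside the outer finger. Rim measured level, 29 mm above the TCP. I'll set it down slightly nearer the robot for clearance.

```bash
python3 - <<'E'
from h import *
z=np.load('top0.npz');P=z['P'];m=(np.hypot(P[...,0]-.54,P[...,1]-.38)<.07)&(P[...,2]>.03)
q=P[m];
for a,b in [(.03,.08),(.08,.13),(.13,.17)]:
    s=(q[:,2]>a)&(q[:,2]<b);print(a,s.sum(),q[s].mean(0) if s.any() else '')
plan(None,[(.477,.243,.1,30,-45),(.477,.243,.053,30,-45)])
E
```

```text
0.03 68 [0.54243014 0.3779571  0.05599789]
0.08 61 [0.5434135  0.37831241 0.10510069]
0.13 72 [0.54561284 0.38122574 0.15177405]
(0.477, 0.243, 0.1, 30, -45) -> [0.272, -0.034, 0.27] [-0.003, -0.002, 0.005]
(0.477, 0.243, 0.053, 30, -45) -> [0.404, -0.033, 0.403] [-0.003, -0.002, 0.005]
```

>>> servo_tool --commands '[[[0.02, -0.033, 0.02], [0, 0, 0]], [[0.1, -0.033, 0.1], [0, 0, 0]], [[0.2, -0.033, 0.2], [0, 0, 0]], [[0.29, -0.033, 0.29], [0, 0, 0]], [[0.35, -0.033, 0.35], [0, 0, 0]], [[0.38, -0.033, 0.38], [0, 0, 0]], [[0.395, -0.033, 0.395], [0, 0, 0]], [[0.403, -0.033, 0.403], [0, 0, 0]], [[0.403, -0.033, 0.403], [0, 0, 0]]]'

```text
clock: 19.1
tcp_pos: [0.4768, 0.2445, 0.0536]
orientation: [1.2, 2.099, -0.505]
contact_force: [0.2, -1.4, -3.7]
grip_width: 0.0595
gripper_force: 45.1
```

>>> servo_tool --commands '[[[0.004, 0, 0.004], [0, 0, 0]], [[0.007, 0, 0.007], [0, 0, 0]], [[0.007, 0, 0.007], [0, 0, 0]]]'

```text
clock: 19.4
tcp_pos: [0.4766, 0.2445, 0.0508]
orientation: [1.2, 2.1, -0.505]
contact_force: [0.7, 0.4, -3.7]
grip_width: 0.0597
gripper_force: 45.1
```

>>> servo_tool --commands '[[[0.005, 0, 0.005], [0, 0, 0]], [[0.005, 0, 0.005], [0, 0, 0]], [[0.005, 0, 0.005], [0, 0, 0]]]'

```text
clock: 19.7
tcp_pos: [0.4767, 0.2445, 0.0496]
orientation: [1.199, 2.098, -0.506]
contact_force: [-3.3, 1.8, 5.7]
grip_width: 0.0595
gripper_force: 46.0
```

>>> servo_tool --commands '[[[0, 0, 0], [0, 0, 0]], [[0, 0, 0], [0, 0, 0]], [[0, 0, 0], [0, 0, 0]], [[0, 0, 0], [0, 0, 0]], [[0, 0, 0], [0, 0, 0]], [[0, 0, 0], [0, 0, 0]], [[0, 0, 0], [0, 0, 0]]]' --claw 0

```text
clock: 20.4
tcp_pos: [0.4765, 0.2443, 0.0487]
orientation: [1.199, 2.099, -0.506]
contact_force: [-0.7, 0.4, 0.3]
grip_width: 0.0855
gripper_force: 0.0
```

>>> servo_tool --commands '[[[0, 0, -0.06], [0, 0, 0]], [[0, 0, -0.16], [0, 0, 0]], [[0, 0, -0.32], [0, 0, 0]], [[-0.1, 0, -0.48], [0, 0, 0]], [[-0.3, 0, -0.6], [0, 0, 0]], [[-0.45, 0, -0.7], [0, 0, 0]], [[-0.45, 0, -0.7], [0, 0, 0]]]'

```text
clock: 21.1
tcp_pos: [0.4585, 0.2827, 0.2577]
orientation: [1.207, 2.097, -0.496]
contact_force: [0.4, 0.7, -0.6]
grip_width: 0.0854
gripper_force: 0.0
```

```bash
python3 - <<'E'
from h import *
o=r.get_obs();print(o['tcp_pos'])
im,d=r.grab_frame('top');P=cloud('top',d);np.savez('top1.npz',im=im,P=P)
cv2.imwrite('pics/g5.png',cv2.resize(im[140:280,140:340],(800,560))[...,::-1])
m=(np.hypot(P[...,0]-.477,P[...,1]-.243)<.05)&(P[...,2]>.070)&(P[...,2]<.095)
q=P[m]; print(len(q),np.median(q[:,2]),q.mean(0),cv2.minEnclosingCircle((q[:,:2]*1000).astype(np.float32)),cv2.minAreaRect((q[:,:2]*1000).astype(np.float32)))
A=np.c_[q[:,:2],np.ones(len(q))];print('slope',np.linalg.lstsq(A,q[:,2],rcond=None)[0])
m=(np.hypot(P[...,0]-.525,P[...,1]+.017)<.05)&(P[...,2]>.030)&(P[...,2]<.05);q=P[m];print('knob',q.mean(0))
W=[None,(.5,.2,.28,24,0),(.53,.03,.24,0,0)]
for i in range(2): plan(W[i],W[i+1:i+2])
E
```

```text
[0.45847679 0.28268618 0.257659  ]
155 0.07747739639612217 [0.47606379 0.24448962 0.0770284 ] ((476.2609558105469, 243.8011016845703), 32.03578567504883) ((476.40283203125, 243.78221130371094), (59.729095458984375, 59.452762603759766), 31.512510299682617)
slope [0.01649306 0.00431729 0.06812112]
knob [ 0.5243673  -0.01738314  0.0381059 ]
(0.5, 0.2, 0.28, 24, 0) -> [-0.334, -0.02, 0.192] [0.025, 0.497, 0.066]
(0.53, 0.03, 0.24, 0, 0) -> [-0.67, -0.167, 0.16] [0.0, 0.0, 0.267]
```

View pics/g5.png

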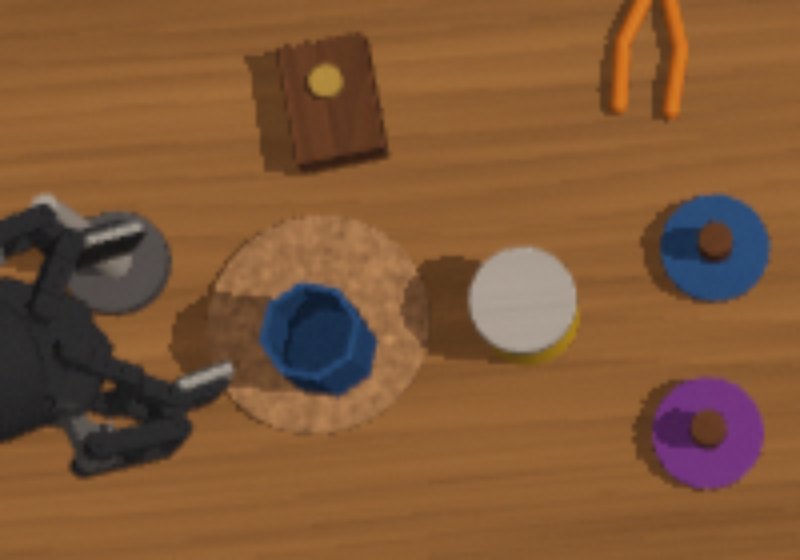

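The pot stands mouth-up on the mat at crop (318,340), rim z 0.0775, centre about 23 mm from the mat's centre. The block, mandrel, tin and pliers haven't moved. The lid's knob is at (0.525, -0.017).

>>> servo_tool --commands '[[[-0.33, -0.02, 0.19], [0.025, 0.5, 0.066]], [[-0.33, -0.02, 0.19], [0.025, 0.5, 0.066]], [[-0.33, -0.02, 0.19], [0.025, 0.5, 0.066]], [[-0.33, -0.02, 0.19], [0.025, 0.5, 0.066]], [[-0.33, -0.02, 0.19], [0.025, 0.5, 0.066]], [[-0.33, -0.02, 0.19], [0.025, 0.5, 0.066]], [[-0.33, -0.02, 0.19], [0.025, 0.5, 0.066]]]'

```text
clock: 21.85
tcp_pos: [0.4985, 0.1989, 0.2756]
orientation: [-1.712, -2.628, 0.008]
contact_force: [-0.8, -0.9, -0.2]
grip_width: 0.0854
gripper_force: 0.0
```

>>> servo_tool --commands '[[[-0.67, -0.17, 0.16], [0, 0, 0.27]], [[-0.67, -0.17, 0.16], [0, 0, 0.27]], [[-0.67, -0.17, 0.16], [0, 0, 0.27]], [[-0.67, -0.17, 0.16], [0, 0, 0.27]], [[-0.67, -0.17, 0.16], [0, 0, 0.27]], [[-0.67, -0.17, 0.16], [0, 0, 0.27]]]'

```text
clock: 22.45
tcp_pos: [0.527, 0.0321, 0.2356]
orientation: [-2.22, -2.217, 0.011]
contact_force: [1.5, 1.9, -0.2]
grip_width: 0.0855
gripper_force: 0.0
```

```bash
python3 - <<'E'
from h import *
plan(None,[(.5247,-.0174,.1,0,0),(.5247,-.0174,.0345,0,0)])
E
```

```text
(0.5247, -0.0174, 0.1, 0, 0) -> [-0.197, -0.005, 0.543] [-0.005, 0.001, -0.001]
(0.5247, -0.0174, 0.0345, 0, 0) -> [-0.196, -0.003, 0.805] [-0.005, 0.001, -0.001]
```

>>> servo_tool --commands '[[[-0.196, -0.004, 0.15], [-0.005, 0, 0]], [[-0.196, -0.004, 0.34], [-0.005, 0, 0]], [[-0.196, -0.004, 0.54], [-0.005, 0, 0]], [[-0.196, -0.004, 0.68], [-0.005, 0, 0]], [[-0.196, -0.004, 0.76], [-0.005, 0, 0]], [[-0.196, -0.004, 0.79], [-0.005, 0, 0]], [[-0.196, -0.004, 0.79], [-0.005, 0, 0]], [[-0.196, -0.004, 0.79], [-0.005, 0, 0]]]'

```text
clock: 23.25
tcp_pos: [0.5263, -0.0171, 0.0401]
orientation: [2.221, 2.218, 0.004]
contact_force: [-0.6, 0.9, 0.4]
grip_width: 0.0851
gripper_force: 0.0
```

```bash
python3 - <<'E'
from h import *
plan(None,[(.5247,-.0174,.0345,0,0)])
E
```

```text
(0.5247, -0.0174, 0.0345, 0, 0) -> [-0.001, -0.006, 0.023] [0.002, 0.0, -0.001]
```

>>> servo_tool --commands '[[[0, -0.006, 0.022], [0.002, 0, 0]], [[0, -0.006, 0.022], [0.002, 0, 0]], [[0, -0.006, 0.022], [0.002, 0, 0]], [[0, -0.006, 0.022], [0.002, 0, 0]]]'

```text
clock: 23.65
tcp_pos: [0.5241, -0.0181, 0.0341]
orientation: [2.224, 2.218, -0.001]
contact_force: [-0.2, 0.1, -0.1]
grip_width: 0.0854
gripper_force: 0.0
```

>>> servo_tool --commands '[[[0, 0, 0], [0, 0, 0]], [[0, 0, 0], [0, 0, 0]], [[0, 0, 0], [0, 0, 0]], [[0, 0, 0], [0, 0, 0]], [[0, 0, 0], [0, 0, 0]], [[0, 0, 0], [0, 0, 0]], [[0, 0, 0], [0, 0, 0]], [[0, 0, 0], [0, 0, 0]], [[0, 0, 0], [0, 0, 0]], [[0, 0, 0], [0, 0, 0]], [[0, 0, 0], [0, 0, 0]], [[0, 0, 0], [0, 0, 0]]]' --claw 1

```text
clock: 24.85
tcp_pos: [0.5242, -0.0182, 0.034]
orientation: [2.224, 2.218, -0.001]
contact_force: [-0.5, 0.8, 5.3]
grip_width: 0.0228
gripper_force: 39.2
```

>>> servo_tool --commands '[[[0, 0, -0.08], [0, 0, 0]], [[0, 0, -0.2], [0, 0, 0]], [[0, 0, -0.4], [0, 0, 0]], [[0, 0, -0.6], [0, 0, 0]], [[0, 0, -0.7], [0, 0, 0]], [[0, 0, -0.7], [0, 0, 0]]]'

```text
clock: 25.45
tcp_pos: [0.526, -0.018, 0.212]
orientation: [2.222, 2.216, 0.007]
contact_force: [-0.2, 0.0, -1.0]
grip_width: 0.0227
gripper_force: 39.5
```

```bash
python3 - <<'E'
from h import *
plan(None,[(.53,.1,.22,12,0)])
plan((.53,.1,.22,12,0),[(.4762,.2438,.2,27,0)])
E
```

```text
(0.53, 0.1, 0.22, 12, 0) -> [0.472, 0.015, -0.032] [0.003, -0.0, -0.135]
(0.4762, 0.2438, 0.2, 27, 0) -> [0.607, -0.091, 0.08] [0.0, 0.0, -0.167]
```

>>> servo_tool --commands '[[[0.15, 0, -0.03], [0, 0, -0.05]], [[0.3, 0, -0.03], [0, 0, -0.1]], [[0.47, 0.015, -0.03], [0, 0, -0.135]], [[0.47, 0.015, -0.03], [0, 0, -0.135]], [[0.47, 0.015, -0.03], [0, 0, -0.135]]]'

```text
clock: 25.95
tcp_pos: [0.5269, 0.1005, 0.2143]
orientation: [-1.973, -2.443, 0.006]
contact_force: [-0.3, -1.1, -1.8]
grip_width: 0.0226
gripper_force: 39.5
```

>>> servo_tool --commands '[[[0.15, -0.02, 0.02], [0, 0, -0.05]], [[0.3, -0.05, 0.04], [0, 0, -0.1]], [[0.45, -0.08, 0.06], [0, 0, -0.16]], [[0.55, -0.09, 0.08], [0, 0, -0.167]], [[0.6, -0.09, 0.08], [0, 0, -0.167]], [[0.6, -0.09, 0.08], [0, 0, -0.167]], [[0.6, -0.09, 0.08], [0, 0, -0.167]]]'

```text
clock: 26.65
tcp_pos: [0.4757, 0.2395, 0.1959]
orientation: [1.644, 2.676, -0.003]
contact_force: [-0.1, -0.0, -0.7]
grip_width: 0.0227
gripper_force: 39.5
```

```bash
python3 - <<'E'
from h import *
o=r.get_obs();p=o['tcp_pos'];print(p,o['contact_force'],o['grip_width'])
im,d=r.grab_frame('top');P=cloud('top',d)
hsv=cv2.cvtColor(im,cv2.COLOR_RGB2HSV); m=(hsv[...,0]>100)&(hsv[...,0]<122)&(hsv[...,1]>150)&(np.hypot(P[...,0]-.476,P[...,1]-.244)<.07)&(P[...,2]>.13)
q=P[m]; A=np.c_[q[:,:2],np.ones(len(q))];print(len(q),q[:,2].mean()-p[2],'slope',np.linalg.lstsq(A,q[:,2],rcond=None)[0]);print(cv2.minEnclosingCircle((q[:,:2]*1000).astype(np.float32)))
imw,_=r.grab_frame('side');cv2.imwrite('pics/g6.png',np.hstack([cv2.resize(im[150:290,120:344],(400,250)),cv2.resize(imw[80:220,220:444],(400,250))])[...,::-1])
plan(None,[(.4762,.2438,.125,27,0),(.4762,.2438,.112,27,0)])
E
```

```text
[0.47567569 0.23947162 0.19594867] [-0.07215948 -0.03735536 -0.73875203] 0.022697598575800382
193 -0.021210515375625072 slope [-0.00674297  0.02058399  0.17349912]
((478.919189453125, 220.65057373046875), 29.990617752075195)
(0.4762, 0.2438, 0.125, 27, 0) -> [0.016, 0.01, 0.285] [-0.001, 0.001, -0.002]
(0.4762, 0.2438, 0.112, 27, 0) -> [0.016, 0.01, 0.337] [-0.001, 0.001, -0.002]
```

View pics/g6.png

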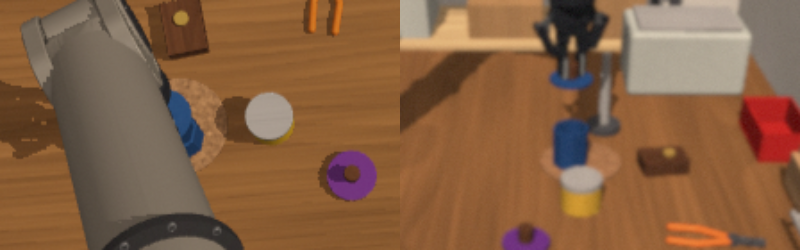

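Side view: the lid is held level at (571,80), directly above the pot at (571,143). Top-disc height matches the grasp. Lowering in two steps.

>>> servo_tool --commands '[[[0.013, 0.01, 0.1], [0, 0, 0]], [[0.013, 0.01, 0.2], [0, 0, 0]], [[0.013, 0.01, 0.27], [0, 0, 0]], [[0.013, 0.01, 0.285], [0, 0, 0]], [[0.013, 0.01, 0.285], [0, 0, 0]], [[0.013, 0.01, 0.285], [0, 0, 0]]]'

```text
clock: 27.35
tcp_pos: [0.4766, 0.2452, 0.1258]
orientation: [1.642, 2.678, 0.0]
contact_force: [0.6, 0.3, -1.0]
grip_width: 0.0225
gripper_force: 39.5
```

```bash
python3 - <<'E'
from h import *
print(r.get_obs()['tcp_pos'])
plan(None,[(.476,.243,.115,27,0),(.476,.243,.106,27,0)])
E
```

```text
[0.47656725 0.24519463 0.12581453]
(0.476, 0.243, 0.115, 27, 0) -> [-0.007, -0.006, 0.043] [0.0, 0.0, -0.001]
(0.476, 0.243, 0.106, 27, 0) -> [-0.007, -0.006, 0.079] [0.0, 0.0, -0.001]
```

>>> servo_tool --commands '[[[-0.006, -0.005, 0.02], [0, 0, 0]], [[-0.006, -0.005, 0.04], [0, 0, 0]], [[-0.006, -0.005, 0.055], [0, 0, 0]], [[-0.006, -0.005, 0.068], [0, 0, 0]], [[-0.006, -0.005, 0.078], [0, 0, 0]], [[-0.006, -0.005, 0.078], [0, 0, 0]], [[-0.006, -0.005, 0.078], [0, 0, 0]]]'

```text
clock: 28.05
tcp_pos: [0.4752, 0.2436, 0.1053]
orientation: [-1.641, -2.679, 0.002]
contact_force: [-0.0, 0.2, -1.5]
grip_width: 0.0229
gripper_force: 39.5
```

Plug is inside the mouth and no side force shows. Next is the last millimetre, then open and lift.

>>> servo_tool --commands '[[[0, 0, 0.003], [0, 0, 0]], [[0, 0, 0.005], [0, 0, 0]], [[0, 0, 0.005], [0, 0, 0]]]'

```text
clock: 28.35
tcp_pos: [0.4753, 0.2437, 0.105]
orientation: [-1.641, -2.678, 0.001]
contact_force: [-3.3, -1.4, 8.3]
grip_width: 0.0227
gripper_force: 40.5
```

>>> servo_tool --commands '[[[0, 0, 0], [0, 0, 0]], [[0, 0, 0], [0, 0, 0]], [[0, 0, 0], [0, 0, 0]], [[0, 0, 0], [0, 0, 0]], [[0, 0, 0], [0, 0, 0]], [[0, 0, 0], [0, 0, 0]], [[0, 0, 0], [0, 0, 0]], [[0, 0, 0], [0, 0, 0]]]' --claw 0

```text
clock: 29.15
tcp_pos: [0.4752, 0.2436, 0.1041]
orientation: [-1.641, -2.679, 0.002]
contact_force: [0.7, -0.1, 0.2]
grip_width: 0.0858
gripper_force: 0.0
```

>>> servo_tool --commands '[[[0, 0, -0.06], [0, 0, 0]], [[0, 0, -0.2], [0, 0, 0]], [[0, 0, -0.4], [0, 0, 0]], [[0, 0, -0.6], [0, 0, 0]], [[0, 0, -0.7], [0, 0, 0]], [[-0.2, 0, -0.7], [0, 0, 0]], [[-0.4, 0, -0.7], [0, 0, 0]], [[-0.6, 0, -0.7], [0, 0, 0]], [[-0.8, 0, -0.7], [0, 0, 0]], [[-0.8, 0, -0.7], [0, 0, 0]], [[-0.8, 0, -0.7], [0, 0, 0]]]'

```text
clock: 30.25
tcp_pos: [0.5663, 0.0641, 0.279]
orientation: [-1.645, -2.676, 0.002]
contact_force: [0.0, 1.3, 0.5]
grip_width: 0.0851
gripper_force: 0.0
```

```bash
python3 - <<'E'
from h import *
im,d=r.grab_frame('top');P=cloud('top',d);ims,_=r.grab_frame('side')
cv2.imwrite('pics/g7.png',np.hstack([cv2.resize(im[130:270,130:354],(400,250)),cv2.resize(ims[80:220,220:444],(400,250))])[...,::-1])
n=np.hypot(P[...,0]-.476,P[...,1]-.244)<.05
m=n&(P[...,2]>.078)&(P[...,2]<.09);q=P[m];A=np.c_[q[:,:2],np.ones(len(q))]
print(len(q),np.median(q[:,2]),cv2.minEnclosingCircle((q[:,:2]*1000).astype(np.float32)),'slope',np.linalg.lstsq(A,q[:,2],rcond=None)[0])
m=n&(P[...,2]>.095);print('knob',P[m].mean(0),P[m][:,2].max())
E
```

```text
576 0.08415267742532695 ((475.2043762207031, 244.07151794433594), 37.21002197265625) slope [ 0.00057347 -0.00592843  0.08524603]
knob [0.47423598 0.24321717 0.10851032] 0.11536799441767731
```

View pics/g7.png

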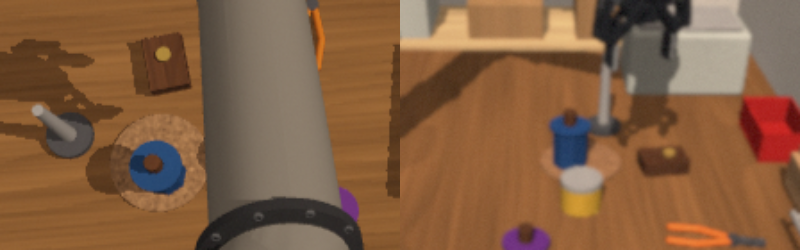

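Both views show the lid flat on the pot, at (157,166) in the top view and (571,135) in the side view. Disc top is at z 0.084 (expected 0.084), slope about 0.006 rad and about 1 mm off centre. Handing in.

```bash
python3 -c "
from bench import r
print(r.hand_in())"
```

```text
the job is handed in; nothing more can be done
None
```

The blue pot stands mouth-up on the cork mat, about 23 mm off its centre, with its lid flat in the mouth. I handed the job in at about 30 s; it returned no verdict, and in every view I took the bystanders looked undisturbed.

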